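# Level the inspection stand and load the roller

### The job

Turn the two wing knobs on the levelling stand until its plate sits level, then take the loose feed roller from its white rest and lower it gently into the two slotted uprights on the plate until both axle ends rest on the slot bottoms. Leave the plate level, the roller released in its slots and everything else on the bench where it is.

Things in the scene. Friction and masses are not known exactly. Their poses are not given: they have to be found in the camera images.
- stand: Levelling stand: fixed grey base, 235 x 235 x 16 mm; origin under its centre on the table, x away from the robot (yaw within 0.35 rad). It carries an aluminium plate tilting on a ball under its far right corner (+x, -y). A screw knob at the near right corner tips the plate front-to-back only, one at the far left corner left-to-right only. The plate starts up to 0.12 rad out of level.
- plate_center (a point): Middle of the top face of the tilting aluminium plate, 210 x 210 x 10 mm, its top about 55 mm above the table when level. z is the plate's normal (straight up when level); x and y lie along its sides as on the stand.
- pivot_corner (a point): Reference point 32 mm above the plate's top face, straight over the fixed pivot (80 mm along +x and 80 mm along -y from the plate's middle), where a domed steel nut 12 mm tall, 22 mm across sits. Axes are the plate's. It is as far above the plate as the two knob points: all three are at one height when the plate is level.
- knob_a_axis (a point): Near right knob (plate x = -80, y = -80 mm): point on its screw axis at the knob's top, 32 mm above the plate; axes do not turn with the knob. A black wing bar 62 mm long, 10 mm thick, 8 to 32 mm above the plate, on a hub 18 mm across. Which way the bar points differs each time and is not reported: look or feel for it. This corner always starts low.
- knob_b_axis (a point): Far left knob (plate x = +80, y = +80 mm), same as the near right one; its corner may start high or low. Both knobs: from above, clockwise lowers the knob's corner, counter-clockwise raises it (knob rides along), 16 mm or 0.1 rad of tilt per turn, 160 mm from the pivot. Level lies within one turn of the start. Turns with 0.07 N m, about 3 N near the bar's end.
- plate: The tilting plate with its uprights; origin on the pivot, 10 mm below its top face. The screws lock themselves: the plate stays where the knobs leave it and does not give when pushed. A knob can be pushed round by shut fingers beside its bar, or pinched across the bar and regrasped.
- seat (a point): Where the middle of the axle lies when seated: 42 mm above the middle of the plate, axes the plate's; the axle lies along y. Two dark steel uprights at y = +45 and -45 mm (10 mm thick in y, 50 mm wide in x) each have a 12 mm wide slot open at the top: bottom 37 mm above the plate, parallel walls up to 51 mm, flared mouth (about 26 mm wide) up to 64 mm.
- roller_center (a point): Loose feed roller, 0.17 to 0.33 kg: black rubber body 32 mm across, 68 mm long, with thin steel rims, on a steel axle 10 mm across and 116 mm long over all. The point is its middle; x runs along the axle (either end may go either way), y and z turn with it. At first it lies level in a white rest, axle 35 mm above the table.
- roller: The same roller as a whole; origin at its middle.
- rest: Fixed white rest under the roller at the start: foot 130 x 70 x 8 mm; origin at the centre of its underside, x along the roller. Its two supports, 8 mm thick, 34 mm wide, stand at x = +45 and -45 mm, and hold the axle in notches that end 44 mm above the table.
- driver: Bystander: screwdriver, 160 mm long, lying to the left of the stand; leave it alone. Origin at its underside, axis along x.
- tweezers: Bystander: flat steel tweezers, 120 x 16 x 7 mm, lying near the rest; leave it alone. Origin at its underside, axis along x.
- sleeve: Bystander: plain steel sleeve, 38 mm outside, 35 mm tall, standing beyond the rest; leave it alone. Origin at its underside centre.
- vial: Bystander: small clear jar, 36 mm across, 70 mm tall, standing on the robot's side of the rest; leave it alone. Origin at its underside centre.
- dish: Bystander: shallow glass dish, 90 mm across, 16 mm tall, beyond the rest and the sleeve; leave it alone. Origin at its underside centre.
- weight: Bystander: brass test weight, 36 mm across, 52 mm tall, standing left of the stand; leave it alone. Origin at its underside centre.
Mind the look-alikes: they are no part of the job. Leave any yellow look-alike of the roller alone.

How it is judged (in metres and radians):
On the way, in this order (a step that is already met when the one before it is completed fails the run):
1. the plate is brought level with the roller not yet loaded (angle between plate_center's own z axis and vertical below 0.016 rad), for 0.3 s.
2. the roller's axle lies at the bottom of both slots (x of roller_center in the frame of seat between -0.003 and 0.003 m and y of roller_center in the frame of seat between -0.008 and 0.008 m and z of roller_center in the frame of seat between -0.003 and 0.002 m and angle between the x axis of roller_center and the y axis of seat, either way round below 0.03 rad), for 0.2 s.
At the end, for the whole second after the job is handed in: The plate is within 0.016 rad of level; the roller is at rest and released in the two slots: its middle within 3 mm across the slots, 8 mm along the axle and 2 mm above (3 mm below) the seated height, its axle within 0.03 rad of the slots' line (all of step 2 and angle between plate_center's own z axis and vertical below 0.016 rad and linear speed of roller below 0.02 m/s); the robot touches nothing.
It fails at once if the roller is slammed or forced against the stand (over 60 N) (contact force between roller and plate above 60 N).
It fails at once if a bystander is disturbed (moved more than 30 mm) (distance of any of driver, tweezers, sleeve, vial, dish, weight from where it was at the start of the episode above 0.03 m).
It also fails if it takes over 72 s, if anything falls off the work surface, if the arm or the gripper's body presses on something with over 40 N, if the wrist force passes 120 N, or if a joint passes its speed limit or range.

### The arm

A 6-joint arm with a two-finger parallel gripper is mounted at the origin on the work surface. World frame = base frame: x ahead of the robot, y to its left, z up, the work surface at z = 0. Lengths are in m, angles in degrees, forces in N, time in s.
With the tool pointing down it reaches from about 0.375 to 0.75 m from the base axis. Payload 9 kg.
Tool frame: the origin (TCP) lies where the fingers leave the gripper's body, on its centre line; the fingertips stand 73 mm ahead of it and the grasp point (between the pads) lies 54 mm ahead of it (robot.tip_reach is the distance from the TCP to the fingertips, in m); z points along the fingers, y is the direction in which the jaws open and shut (so a half turn about z gives the same grasp; the last joint's range is limited). The gripper opens to 85 mm and grips with 20 to 120 N. Pads are 22 mm wide; open, the fingers measure 114 mm over their backs; the gripper's body (76 mm by 85 mm) begins 54 mm behind the grasp point. The pads swing forward as they close: fully open they stand 13 mm farther back than shut.
Start: joints at [-86.729, 5.964, 5.575, 89.605, 0, 77.527], TCP at [0.163, -0.578, 0.304] pointing down, gripper open.
Joint ranges: [-171.21, 171.21], [-48.23, 106.86], [-62.78, 66.21], [-105.2, 120.99], [-86.42, 89.51], [-180, 180]. Speed limits (degrees/s): [127.2, 127.2, 147.25, 180, 180, 180].

### API

Orientations are given as [roll, pitch, yaw] about the fixed x, y, z axes, in that order (R = Rz(yaw) Ry(pitch) Rx(roll)).
In Python, from plant import robot gives the robot as it stands. Calls block until the motion is done:
- robot.move_pose(position, orientation): joint-space move of the TCP to a pose.
- robot.line_to(position, vel=0.15, rotation=None, guard=None): straight line of the TCP; rotation=None keeps the orientation; vel is the mean speed in m/s. With guard (N) it stops when the force on the tool has changed by that much, and returns True; else False.
- robot.goto_joints(angles): joint-space move.
- robot.set_gripper(opening): finger opening in m; the grip force is fixed at half the most; returns when the fingers have stopped.
- robot.pause(seconds).
- robot.ik(position, orientation): joint angles nearest the present ones, or None.
- robot.observe(): the state.
- robot.grab_frame(name): name is "scene" or "side" or "wrist"; returns the picture (480x640x3 uint8, blue, green, red); there is no depth.
- robot.get_calibration(name): a dict with "vertical_fov" (degrees; the focal length in pixels is half the picture's height over the tangent of half this angle, whatever the lens; pixels are square), "cx", "cy" (the principal point, pixels), "rvec" (rotation vector, rad) and "tvec" (3), from world to camera coordinates, as OpenCV has them. Camera axes: x right, y down, z forward; pixel columns grow to the right and rows downward; lengths in m; the calibration is good to about 2 mm. A picture is of the moment at which its call begins: read the wrist's pose just before it. get_calibration takes no time and is no camera call; for the wrist camera it gives the pose at the moment of the call.
A pose or a line that the arm cannot do raises robot.IKError and nothing moves.
- robot.job_done(): hands the job in, once; it reports no verdict.
The state is a dict: "time": time; "q": joint angles; "qvel": joint speeds; "joint_torque": joint torques, N m; "tool_pos": TCP position; "tcp_rot": TCP orientation; "ft_force": force on the tool from outside, world axes, zero at the start; "torque": the same for the moment, N m; "gripper_width": finger opening in m.
Only numpy, scipy, OpenCV 4.12 (cv2) and the standard library are available. Lean on these libraries where they do the work, as an engineer would, in place of code of your own. Each camera call takes 0.05 s, during which the arm holds its last target.

## Working session

There is one attempt and no reset: what is moved stays moved. The work goes in short steps, each a Python script; the robot and the scene stay as the last script left them, time stands still between calls to the robot, and variables do not carry over. Pictures are saved under pics/ and viewed, and the job is handed in when it is done.

```bash
ls; mkdir -p pics; python3 - <<'E'
from plant import robot
import cv2
o=robot.observe();print(o)
for n in("scene","side","wrist"):
    c=robot.get_calibration(n);print(n,c)
    cv2.imwrite(f"pics/{n}0.png",robot.grab_frame(n))
E
```

```text
pics
{'time': 0.0, 'q': array([-8.67295571e+01,  5.99765914e+00,  5.52599331e+00,  8.96048624e+01,
       -3.00447044e-04,  7.75272113e+01]), 'qvel': array([ 0.03622746, -0.01885719, -0.11601225, -0.05116459, -0.01117962,
        0.0119521 ]), 'joint_torque': array([-4.16567447e-03, -5.56916285e+01,  5.03659344e+01,  1.62151444e-02,
       -3.96468713e-04,  2.84066871e-06]), 'tool_pos': array([ 0.16279475, -0.57723749,  0.30312183]), 'tcp_rot': array([-1.79925213e+02, -1.62349049e-02,  1.57432212e+01]), 'ft_force': array([ 0.01979079,  0.29940772, -0.22297239]), 'torque': array([0.0392551 , 0.02963244, 0.02891418]), 'gripper_width': 0.08498347859021738}
scene {'vertical_fov': 54.38078754780497, 'cx': 309.85102673096264, 'cy': 240.67860116515644, 'rvec': array([ 1.7726045 ,  1.64673078, -0.74707873]), 'tvec': array([-0.01085773, -0.23995753,  1.37603252])}
side {'vertical_fov': 54.973019711034226, 'cx': 323.77757343941266, 'cy': 240.78187042540233, 'rvec': array([ 2.45474097, -0.21636614,  0.09601132]), 'tvec': array([-0.49223445,  0.11055101,  0.85534092])}
wrist {'vertical_fov': 70.83231164517622, 'cx': 317.6515976648341, 'cy': 232.24706866265177, 'rvec': array([-2.31213762,  1.74848177,  0.25753354]), 'tvec': array([-0.59910071, -0.03823492,  0.37934189])}
```

View pics/scene0.png

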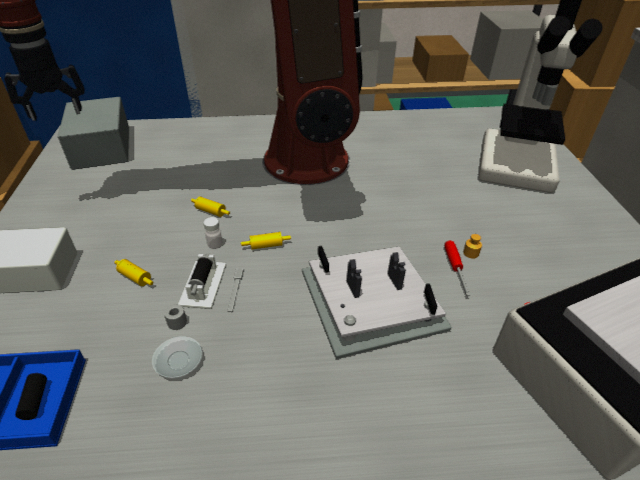

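View pics/side0.png

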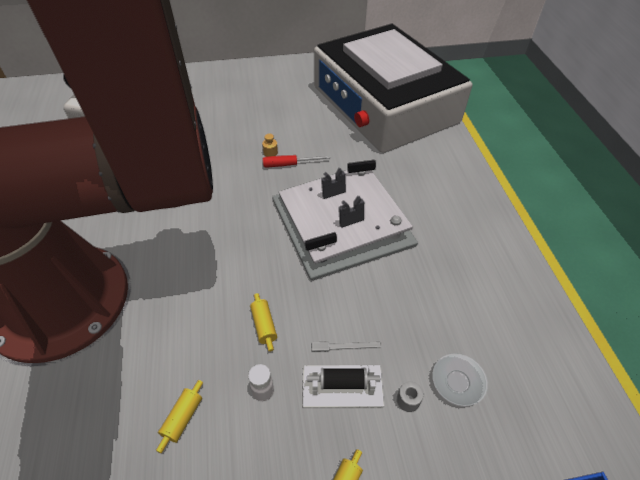

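View pics/wrist0.png

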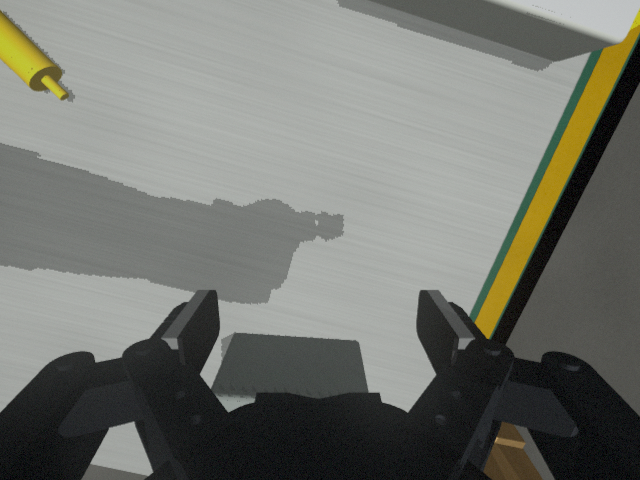

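```bash
cat > h.py <<'E'
import numpy as np,cv2
from scipy.spatial.transform import Rotation as Ro
from plant import robot
def cal(n):
    c=robot.get_calibration(n)
    f=240/np.tan(np.radians(c["vertical_fov"]/2))
    K=np.array([[f,0,c["cx"]],[0,f,c["cy"]],[0,0,1]])
    R=cv2.Rodrigues(np.array(c["rvec"]))[0]; t=np.array(c["tvec"])
    return K,R,t
def ray(c,p):
    K,R,t=c; d=R.T@np.linalg.solve(K,[p[0],p[1],1.]); return -R.T@t,d/np.linalg.norm(d)
def plane(c,p,z):
    o,d=ray(c,p); return o+d*(z-o[2])/d[2]
def tri(obs):
    A=np.zeros((3,3));b=np.zeros(3)
    rs=[ray(c,p) for c,p in obs]
    for o,d in rs:
        M=np.eye(3)-np.outer(d,d);A+=M;b+=M@o
    x=np.linalg.solve(A,b)
    return x,[round(1000*float(np.linalg.norm((np.eye(3)-np.outer(d,d))@(x-o))),1) for o,d in rs]
def proj(c,X):
    K,R,t=c; q=K@(R@np.asarray(X,float)+t); return q[:2]/q[2]
E
python3 - <<'E'
from h import *
np.set_printoptions(precision=4,suppress=True)
s=cal("scene");d=cal("side")
for n,a,b in [("nut",(350,320),(397,220)),("A",(323,260),(321,241)),("B",(431,298),(362,166)),("roller",(203,272),(344,378))]:
    print(n,tri([(s,a),(d,b)]))
print(plane(s,(202,285),0.008),plane(d,(342,388),.008))
S=cv2.imread("pics/scene0.png");D=cv2.imread("pics/side0.png")
cv2.imwrite("pics/c1.png",cv2.resize(S[235:365,290:460],None,fx=4.5,fy=4.5,interpolation=2))
cv2.imwrite("pics/c2.png",cv2.resize(D[145:280,265:425],None,fx=4.4,fy=4.4,interpolation=2))
cv2.imwrite("pics/c3.png",cv2.resize(D[335:420,290:440],None,fx=5,fy=5,interpolation=2))
E
```

```text
nut (array([0.6535, 0.0371, 0.0599]), [0.2, 0.2])
A (array([0.4959, 0.0038, 0.0646]), [1.8, 1.8])
B (array([0.6191, 0.1946, 0.0675]), [0.3, 0.3])
roller (array([ 0.4856, -0.2499,  0.0348]), [2.3, 2.3])
[ 0.4955 -0.2532  0.008 ] [ 0.4834 -0.2574  0.008 ]
```

View pics/c1.png

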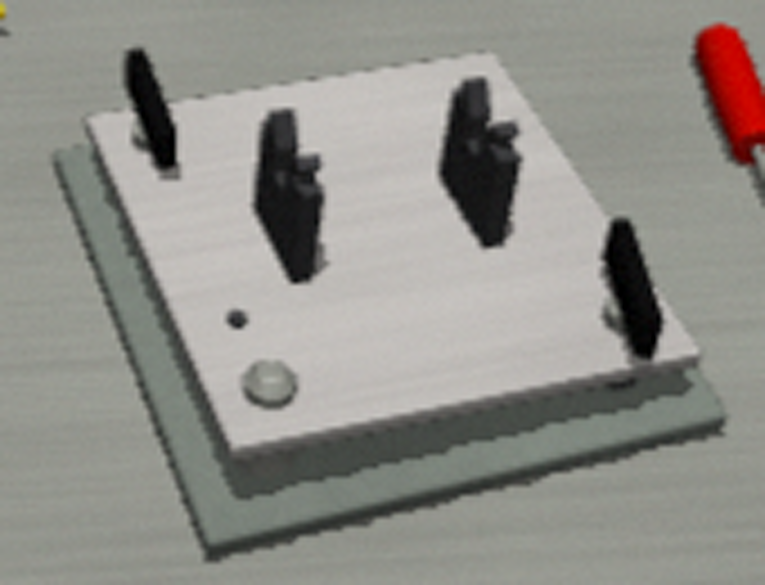

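View pics/c2.png

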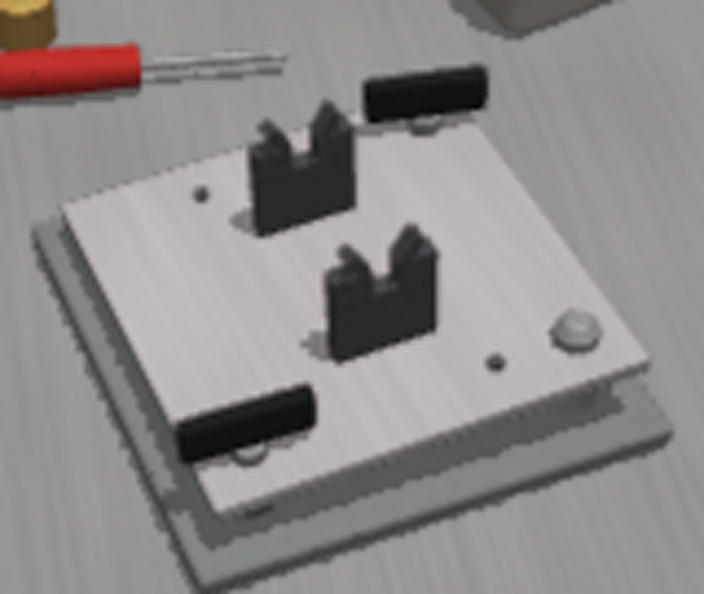

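View pics/c3.png

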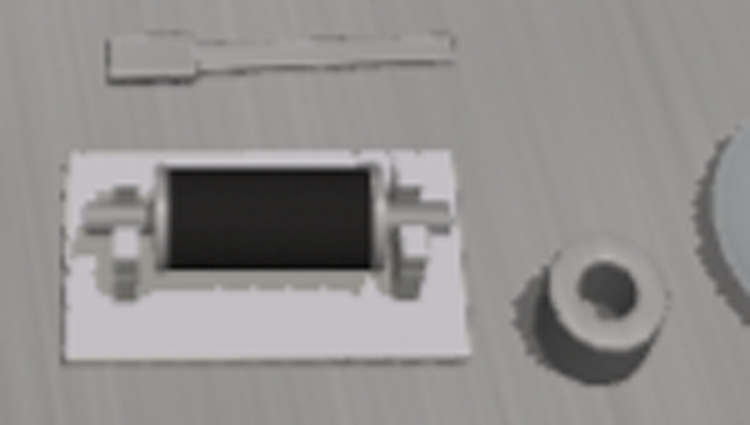

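```bash
python3 - <<'E'
from h import *
np.set_printoptions(precision=4,suppress=True)
o=robot.observe();K,R,t=cal("wrist")
T=Ro.from_euler('xyz',o['tcp_rot'],degrees=True).as_matrix()
print("cam in tool",T.T@(-R.T@t-o['tool_pos']));print("R tool->cam axes\n",R@T)
pc=T.T@(-R.T@t-o['tool_pos'])
print(T.T@R.T[:,2])
for yaw in (12,102,-78,-168,192,57,-33):
  for z in (.3,.35,.4):
    T2=Ro.from_euler('xyz',[180,0,yaw],degrees=True).as_matrix()
    # aim cam axis at plate centre
    d=T2@(T.T@R.T[:,2]); C=np.array([.557,.099,.055])
    cpos_off=T2@pc
    # tool z = z ; camera z = z+off
    h=(z+cpos_off[2]-.055)/-d[2]
    cam=C-d*h; tp=cam-cpos_off
    q=robot.ik(tp,[180,0,yaw]); print(yaw,z,tp,q)
E
```

```text
cam in tool [ 0.0728 -0.0005 -0.0705]
R tool->cam axes
 [[ 0.0009  1.     -0.0001]
 [-0.9578  0.0008 -0.2873]
 [-0.2873  0.0004  0.9578]]
[-0.2873  0.0004  0.9578]
12 0.3 [0.5785 0.1032 0.3   ] [ -2.6256   3.7361   2.8225  89.0864   0.     165.3744]
12 0.35 [0.5931 0.1063 0.35  ] [ -2.2546   7.3759  11.9009  94.525    0.     165.7454]
12 0.4 [0.6078 0.1095 0.4   ] [ -1.902   12.0491  22.3736 100.3244   0.     166.098 ]
102 0.3 [0.5528 0.1205 0.3   ] [-0.9496 -0.0821 -1.0701 89.0119  0.     77.0504]
102 0.35 [0.5497 0.1351 0.35  ] [ 0.5749  0.9072  5.1436 94.2364  0.     78.5749]
102 0.4 [0.5465 0.1498 0.4   ] [ 2.1064  2.7816 12.3524 99.5708  0.     80.1064]
-78 0.3 [0.5612 0.0775 0.3   ] [  -5.3568    0.054    -0.934    89.0119    0.     -107.3568]
-78 0.35 [0.5643 0.0629 0.35  ] [  -6.8355    1.2267    5.4668   94.2401    0.     -108.8355]
-78 0.4 [0.5675 0.0482 0.4   ] [  -8.2972    3.2892   12.8769   99.5877    0.     -110.2972]
-168 0.3 [0.5355 0.0948 0.3   ] [ -3.7485  -3.9033  -4.8101  89.0932   0.     -15.7485]
-168 0.35 [0.5209 0.0917 0.35  ] [ -4.2052  -5.5567  -1.1584  94.
[... 212 characters left out ...]
209 0.0917 0.35  ] [ -4.2052  -5.5567  -1.1584  94.3983   0.     -16.2052]
192 0.4 [0.5062 0.0885 0.4   ] [ -4.6893  -6.3992   3.3539  99.7531   0.     -16.6893]
57 0.3 [0.5692 0.1171 0.3   ] [ -1.2564   2.6032   1.6512  89.0481   0.     121.7436]
57 0.35 [0.5773 0.1297 0.35  ] [  0.0137   5.4419   9.8334  94.3915   0.     123.0137]
57 0.4 [0.5855 0.1423 0.4   ] [  1.2424   9.2501  19.248   99.9979   0.     124.2424]
-33 0.3 [0.5751 0.0868 0.3   ] [  -4.2914    2.6971    1.7479   89.0507    0.     -151.2914]
-33 0.35 [0.5877 0.0787 0.35  ] [  -5.002     5.6614   10.066    94.4046    0.     -152.002 ]
-33 0.4 [0.6003 0.0705 0.4   ] [  -5.6826    9.6018   19.636   100.0342    0.     -152.6826]
```

```bash
python3 - <<'E'
from h import *
import pickle
np.set_printoptions(precision=4,suppress=True)
V=[]
for i,(p,r) in enumerate([([.5528,.15,.3],[180,0,102]),([.51,.0948,.3],[180,0,192])]):
    robot.move_pose(p,r); robot.pause(.15)
    c=cal("wrist"); im=robot.grab_frame("wrist"); V.append((c,im)); cv2.imwrite(f"pics/w1_{i}.png",im)
    o=robot.observe();print(o['time'],o['tool_pos'],o['tcp_rot'])
cv2.imwrite("pics/side1.png",robot.grab_frame("side"))
pickle.dump(V,open("v1.pkl","wb"))
E
```

```text
3.25 [0.5529 0.1496 0.3   ] [-179.9971   -0.      101.9562]
4.9333 [0.5101 0.0949 0.3   ] [ 179.9984   -0.0008 -168.0161]
```

View pics/w1_0.png

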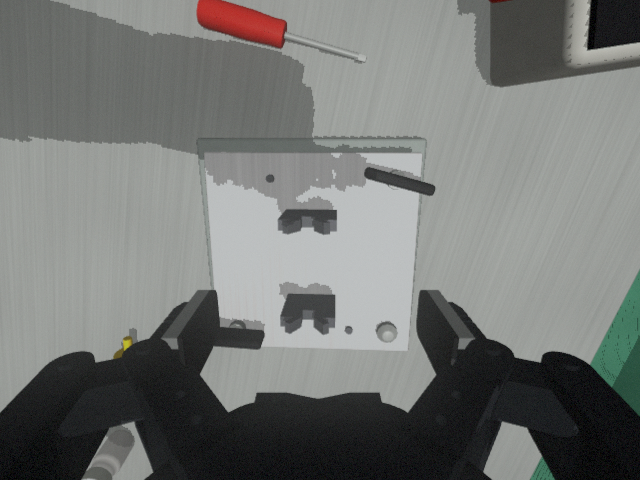

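View pics/w1_1.png

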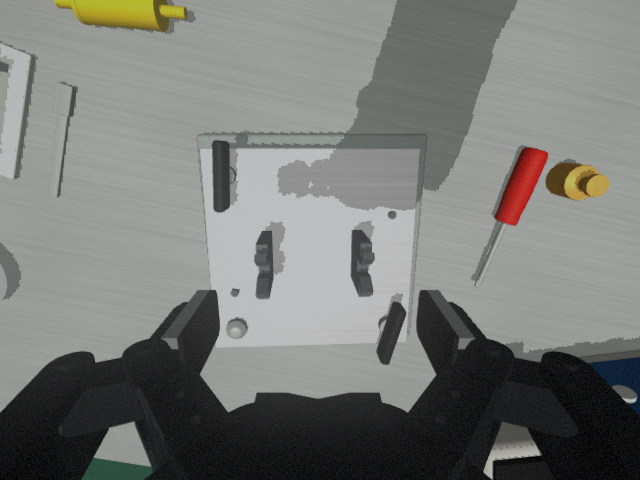

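```bash
python3 - <<'E'
from h import *
for i in (0,1):
    im=cv2.imread(f"pics/w1_{i}.png")
    cr=im[125:365,190:450]
    cv2.imwrite(f"pics/z{i}.png",cv2.resize(cr,None,fx=2.5,fy=2.5,interpolation=cv2.INTER_LANCZOS4)[:600])
E
```

```text
(no output)
```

View pics/z0.png

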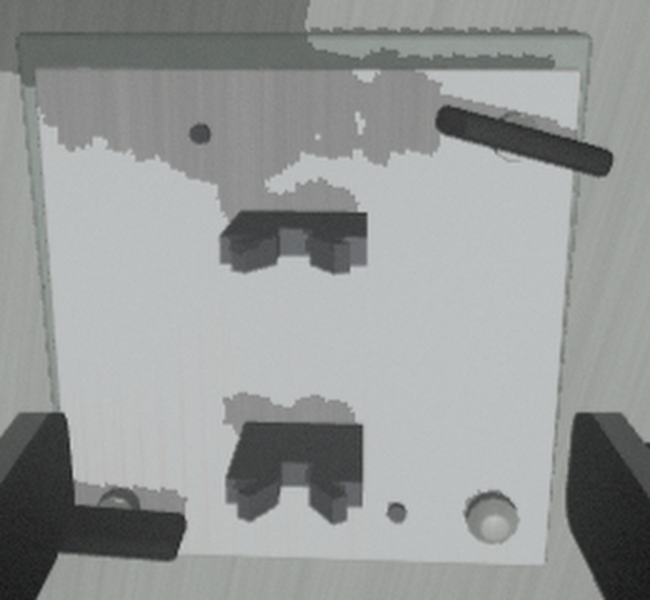

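View pics/z1.png

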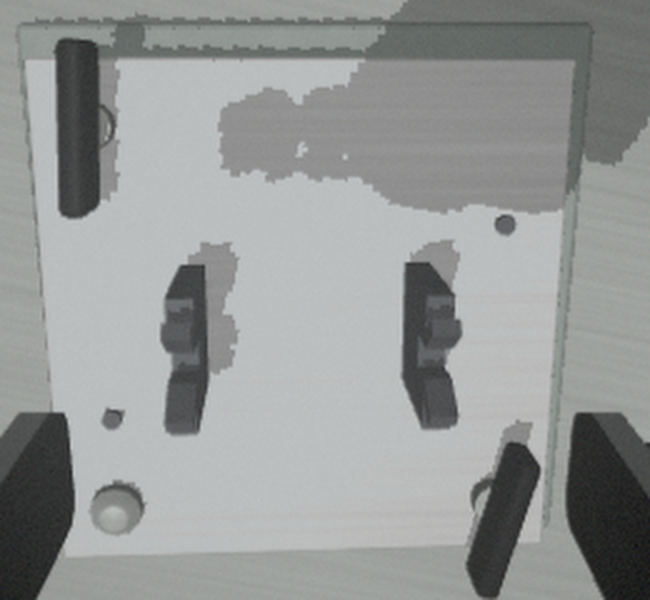

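```bash
cat > m1.py <<'E'
from h import *
import pickle
from scipy.optimize import least_squares
np.set_printoptions(precision=4,suppress=True)
V=pickle.load(open("v1.pkl","rb"))
c0,c1=V[0][0],V[1][0]; cs,cd=cal("scene"),cal("side")
z=lambda p,f,ox,oy:((p[0]+.5)/f-.5+ox,(p[1]+.5)/f-.5+oy)
W=lambda p:z(p,2.5,190,125); S=lambda p:z(p,4.5,290,235); D=lambda p:z(p,4.4,265,145)
P={'NL':(-.105,.105),'NR':(-.105,-.105),'FL':(.105,.105),'FR':(.105,-.105)}
obs=[(0,c0,'NL',W((36,69))),(0,c0,'FL',W((580,70))),(0,c0,'FR',W((546,564))),
(1,c1,'NR',W((24,58))),(1,c1,'NL',W((576,60))),(1,c1,'FL',W((540,541))),(1,c1,'FR',W((67,557))),
(2,cd,'NL',D((62,210))),(2,cd,'NR',D((223,513))),(2,cd,'FR',D((648,360))),(2,cd,'FL',D((475,125))),
(3,cs,'NR',S((88,118))),(3,cs,'NL',S((490,55))),(3,cs,'FL',S((697,358))),(3,cs,'FR',S((235,450)))]
if __name__=="__main__":
  for k in P: print(k,tri([(c,p) for v,c,n,p in obs if n==k]))
  for use in ((0,1),(0,1,2,3),(2,3)):
    sh=lambda x,v: x[6+2*(v-2):8+2*(v-2)] if v>=2 else np.zeros(2)
    def f(x):
        R=Ro.from_rotvec(x[:3]).as_matrix(); r=[]
        for v,c,n,p in obs:
            if v in use: r+=list((proj(c,R@[*P[n],0]+x[3:6])+sh(x,v)-p)*(1 if v<2 else 1.))
        return np.r_[r,x[6:]*.5]
    s=least_squares(f,np.r_[0,0,.2,.557,.099,.05,np.zeros(4)],loss='soft_l1')
    R=Ro.from_rotvec(s.x[:3]).as_matrix(); x=s.x
    yaw=np.arctan2(R[1,0],R[0,0]); 
    print(use,"yaw",np.degrees(yaw),"xvec z",R[2,0],"yvec z",R[2,1],"pos",x[3:6],"res",np.abs(s.fun).max(),"sh",x[6:])
    for n,xy in(("A",(-.08,-.08)),("B",(.08,.08)),("piv",(.08,-.08))): print(n,R@[*xy,.032]+x[3:6])
    # dots and nut
  for n,a,b in (("dotN",(200,133),(505,225)),("dotF",(397,513),(112,419))):
    X=tri([(c0,W(a)),(c1,W(b))])
    print(n,X,R.T@(X[0]-x[3:6]))
E
python3 m1.py
```

```text
NL (array([0.4335, 0.1791, 0.0324]), [0.6, 1.8, 0.5, 1.9])
NR (array([ 0.4775, -0.025 ,  0.0452]), [1.7, 1.6, 0.3])
FL (array([0.6424, 0.2201, 0.0343]), [3.2, 6.6, 14.5, 7.9])
FR (array([0.6806, 0.0192, 0.0555]), [0.8, 0.5, 1.0, 0.7])
(0, 1) yaw 11.967703953443944 xvec z 0.04236227977273063 yvec z -0.05926247021142304 pos [0.5571 0.0991 0.0443] res 1.0763387036259076 sh [0. 0. 0. 0.]
A [0.4936 0.0059 0.0776]
B [0.6172 0.1954 0.0749]
piv [0.65   0.0391 0.0844]
(0, 1, 2, 3) yaw 11.96528828373215 xvec z 0.04289893371423684 yvec z -0.06578323209900838 pos [0.557  0.0993 0.0441] res 7.672629731993567 sh [ 1.0082  0.3554 -0.5215  0.4916]
A [0.4934 0.0064 0.0779]
B [0.6171 0.1958 0.0742]
piv [0.6498 0.0395 0.0847]
(2, 3) yaw 12.192059003793867 xvec z 0.03642161775646062 yvec z -0.07480997321911295 pos [0.5542 0.1011 0.0383] res 6.723901350951905 sh [ 2.3259 -0.7296 -0.9116 -0.3498]
A [0.4911 0.0083 0.0733]
B [0.6141 0.1981 0.0671]
piv [0.6474 0.0421 0.0791]
dotN (array([0.5009, 0.1691, 0.0421]), [0.0, 0.0]) [-0.0376  0.0771  0.011 ]
dotF (array([0.6117, 0.0293, 0.055 ]), [0.2, 0.2]) [ 0.0416 -0.0833  0.0089]
```

```bash
sed -i "s/,(2,cd,'FL',D((475,125)))//; s/return np.r_\[r,x\[6:\]\*.5\]/return np.r_[r,x[6:]*.5,((R@[.08,-.08,0]+x[3:6])[2]-.055)\/.0007]/" m1.py; python3 m1.py
```

```text
NL (array([0.4335, 0.1791, 0.0324]), [0.6, 1.8, 0.5, 1.9])
NR (array([ 0.4775, -0.025 ,  0.0452]), [1.7, 1.6, 0.3])
FL (array([0.638 , 0.2222, 0.0419]), [0.5, 1.7, 2.1])
FR (array([0.6806, 0.0192, 0.0555]), [0.8, 0.5, 1.0, 0.7])
(0, 1) yaw 11.924542207404858 xvec z 0.0446294465420431 yvec z -0.06961337547342954 pos [0.5568 0.0995 0.0452] res 1.5436972415105572 sh [0. 0. 0. 0.]
A [0.493  0.0067 0.0791]
B [0.6169 0.196  0.0751]
piv [0.6494 0.0397 0.0862]
(0, 1, 2, 3) yaw 12.0157213046003 xvec z 0.048863201707840954 yvec z -0.06702540483211744 pos [0.5567 0.0994 0.0448] res 1.4680970505906998 sh [ 0.508   0.188  -0.5409  0.836 ]
A [0.493  0.0064 0.0782]
B [0.6166 0.1959 0.0753]
piv [0.6493 0.0396 0.086 ]
(2, 3) yaw 12.290253433075007 xvec z 0.04820400930340404 yvec z -0.07019862213238277 pos [0.5571 0.0987 0.0454] res 1.5911807932899364 sh [ 0.3341  0.1342 -0.2334  0.8875]
A [0.4937 0.0055 0.079 ]
B [0.6164 0.1956 0.0755]
piv [0.6499 0.0395 0.0868]
dotN (array([0.5009, 0.1691, 0.0421]), [0.0, 0.0]) [-0.04    0.0807  0.0043]
dotF (array([0.6117, 0.0293, 0.055 ]), [0.2, 0.2]) [ 0.039  -0.0798  0.0021]
```

```bash
cat >> h.py <<'E'
YAW=np.radians(12.0)
PIV0=None
def Rp(tx,ty):
    """plate rotation: z-components of x and y axes tx,ty"""
    x=np.array([np.sqrt(1-tx**2),0,tx]); y=np.array([0,np.sqrt(1-ty**2),ty]); y=y-x*(x@y); y/=np.linalg.norm(y)
    return Ro.from_euler('z',YAW).as_matrix()@np.c_[x,y,np.cross(x,y)]
def setpiv(center,tx,ty):   # ball point (10mm under top at +80,-80)
    return np.asarray(center)+Rp(tx,ty)@[.08,-.08,-.010]
def pp(piv,tx,ty,p):        # plate point (rel. plate_center) -> world
    return piv+Rp(tx,ty)@(np.asarray(p)-[.08,-.08,-.010])
def toolrot(tx,ty,psi):     # psi: tool x heading in world deg, tool along -plate normal
    R=Rp(tx,ty)@Ro.from_euler('z',psi-np.degrees(YAW),degrees=True).as_matrix()@np.diag([1,-1,-1.])
    return Ro.from_matrix(R).as_euler('xyz',degrees=True)
E
python3 - <<'E'
from m1 import *
for n,c,a,b,zz in(("A v1",c1,(76,42),(79,215),.072),("B v1",c1,(524,450),(483,590),.070),("B v0",c0,(447,120),(602,162),.070)):
    p,q=plane(c,W(a),zz),plane(c,W(b),zz); d=q-p
    print(n,p,q,(p+q)/2,np.degrees(np.arctan2(d[1],d[0])),np.linalg.norm(d))
piv=setpiv([.5567,.0994,.0448],.0475,-.067);print(piv)
for k in((-.08,-.08,.032),(.08,.08,.032)):print(pp(piv,.0475,-.067,k))
for n,psi,k in(("A",12,(-.08,-.08,.083)),("A",192,(-.08,-.08,.083)),("B",176,(.08,.08,.083)),("B",356,(.08,.08,.083))):
    print(n,psi,robot.ik(pp(piv,.0475,-.067,k),toolrot(.0475,-.067,psi)))
E
```

```text
A v1 [0.4637 0.0003 0.072 ] [0.5238 0.009  0.072 ] [0.4938 0.0046 0.072 ] 8.322592108707003 0.06068818110199717
B v1 [0.5826 0.1937 0.07  ] [0.6493 0.195  0.07  ] [0.616  0.1944 0.07  ] 1.0884614525958816 0.06669526809155436
B v0 [0.5885 0.1962 0.07  ] [0.6466 0.1933 0.07  ] [0.6176 0.1948 0.07  ] -2.869272695521394 0.05809712702718115
[0.6518 0.0373 0.044 ]
[0.493  0.0064 0.0782]
[0.6166 0.1959 0.0751]
A 12 [-13.1242 -15.4201 -33.1103  68.2164  -2.3194 154.8841]
A 192 [-13.1242 -15.4201 -33.1103  68.2164  -2.3194 -25.1159]
B 176 [ 7.6761 13.4395 -4.8727 68.6836 -3.6213 11.6724]
B 356 [   7.6761   13.4395   -4.8727   68.6836   -3.6213 -168.3276]
```

```bash
cat >> h.py <<'E'
def turn(piv,tx,ty,which,psi0,deg,n,op=.04,h=.083):
    """pinch knob at psi0, turn by deg (ccw +) in n steps; returns new tx,ty"""
    k=np.array([-.08,-.08,h] if which=='A' else [.08,.08,h])
    rot=toolrot(tx,ty,psi0)
    robot.set_gripper(op)
    robot.move_pose(pp(piv,tx,ty,k+[0,0,.045]),rot)
    hit=robot.line_to(pp(piv,tx,ty,k),vel=.08,guard=12)
    print("down hit",hit,robot.observe()['tool_pos'],robot.observe()['time'])
    if hit: return None
    robot.set_gripper(0.0)
    o=robot.observe();print("w",o['gripper_width'],o['ft_force'],o['torque'])
    for i in range(n):
        d=.1*(deg/n)/360
        if which=='A': tx-=d
        else: ty+=d
        psi0+=deg/n
        robot.move_pose(pp(piv,tx,ty,k),toolrot(tx,ty,psi0))
        o=robot.observe();print(i,round(o['time'],2),psi0,tx,ty,'w',o['gripper_width'],'F',o['ft_force'],'T',o['torque'])
    return tx,ty,psi0
E
python3 - <<'E'
from h import *
np.set_printoptions(precision=3,suppress=True)
piv=setpiv([.5567,.0994,.0448],.0475,-.067)
r=turn(piv,.0475,-.067,'A',8,171,6); print(r)
robot.set_gripper(.04)
o=robot.observe(); k=pp(piv,r[0],r[1],[-.08,-.08,.083+.06])
robot.line_to(k,vel=.15)
print(robot.observe()['time'])
cv2.imwrite("pics/side2.png",robot.grab_frame("side"));cv2.imwrite("pics/w2.png",robot.grab_frame("wrist"))
E
```

```text
down hit False [0.49  0.009 0.129] 8.7917
w 0.00872654499485022 [ -0.912 -11.758   2.094] [-1.544  0.25  -0.136]
0 9.71 36.5 0.03958333333333333 -0.067 w 0.00892538144150124 F [ -2.074 -10.864   2.59 ] T [-1.208  0.278 -0.045]
1 10.25 65.0 0.03166666666666666 -0.067 w 0.008828823043784973 F [ -2.484 -10.238   4.499] T [-1.446  0.789 -0.08 ]
2 10.79 93.5 0.023749999999999993 -0.067 w 0.008652115896888822 F [ -2.196 -10.449   3.403] T [-1.495  0.642 -0.085]
3 11.33 122.0 0.015833333333333324 -0.067 w 0.008582040583041774 F [-3.609 -9.795  3.533] T [-1.395  0.368 -0.111]
4 11.88 150.5 0.007916666666666657 -0.067 w 0.008895856109896794 F [ -3.974 -11.077   4.131] T [-1.236  0.32  -0.034]
5 12.42 179.0 -1.0408340855860843e-17 -0.067 w 0.00893984101219521 F [ -4.224 -12.232   3.472] T [-1.375  0.525  0.019]
(-1.0408340855860843e-17, -0.067, 179.0)
13.375
```

```bash
python3 - <<'E'
from h import *
np.set_printoptions(precision=3,suppress=True)
piv=setpiv([.5567,.0994,.0448],.0475,-.067)
robot.line_to(pp(piv,0,-.067,[-.04,-.04,.083+.09]),vel=.25)
r=turn(piv,0,-.067,'B',178.5,150,5)
print(r)
if r:
  robot.set_gripper(.045)
  robot.line_to(pp(piv,r[0],r[1],[.08,.08,.083+.04]),vel=.15)
  r=turn(piv,r[0],r[1],'B',r[2]-180,91,3,op=.045)
  print(r)
  robot.set_gripper(.045)
  robot.line_to(pp(piv,r[0],r[1],[.08,.08,.083+.06]),vel=.15)
print(robot.observe()['time'])
E
```

```text
down hit False [0.617 0.2   0.126] 15.55
w 0.008811661905264207 [-2.81  -5.33   6.709] [-0.765  0.657 -0.134]
0 16.49 208.5 0 -0.05866666666666667 w 0.008673403461766878 F [-4.2   -4.631  8.21 ] T [-0.63   0.684 -0.014]
1 17.06 238.5 0 -0.05033333333333334 w 0.008519545782282185 F [-4.166 -3.597  7.591] T [-0.574  0.814  0.035]
2 17.62 268.5 0 -0.04200000000000001 w 0.008851792503992697 F [-3.08  -4.528  8.105] T [-0.601  0.925  0.02 ]
3 18.19 298.5 0 -0.03366666666666668 w 0.008783336596942908 F [-4.64  -4.768  7.62 ] T [-0.649  1.019  0.005]
4 18.76 328.5 0 -0.025333333333333347 w 0.00862868046307306 F [-4.814 -5.532  8.352] T [-0.801  1.068  0.031]
(0, -0.025333333333333347, 328.5)
down hit False [0.618 0.196 0.133] 23.2
w 0.00864037657992703 [-6.529 -3.472  9.317] [-0.493  1.014 -0.112]
0 24.18 178.83333333333334 0 -0.01690740740740742 w 0.008376632695910713 F [-6.227 -4.65   9.134] T [-0.654  1.152  0.006]
1 24.76 209.16666666666669 0 -0.008481481481481494 w 0.008592030846552344 F [-6.612 -5.416  9.268] T [-0.811  1.264 -0.019]
2 25.33 239.50000000000003 0 -5.55555555555691e-05 w 0.009067385688980382 F [-5.589 -6.738  9.375] T [-0.922  1.19   0.006]
(0, -5.55555555555691e-05, 239.50000000000003)
26.325
```

```bash
python3 - <<'E'
from h import *
np.set_printoptions(precision=4,suppress=True)
piv=setpiv([.5567,.0994,.0448],.0475,-.067)
robot.set_gripper(0.0)
P=[(.088,0),(-.05,.088),(-.088,0),(.01,-.088)]; Z=[];XY=[]
psi=192 
for p in P:
    b=pp(piv,0,0,[*p,.073]); 
    robot.move_pose(b+[0,0,.07 if len(Z)==0 else .06],[180,0,psi])
    robot.line_to(b+[0,0,.009],vel=.2)
    hit=robot.line_to(b-[0,0,.012],vel=.025,guard=6)
    o=robot.observe(); Z.append(o['tool_pos'][2]-.073);XY.append(p); print(p,hit,o['tool_pos'],o['ft_force'],round(o['time'],2))
    robot.line_to(b+[0,0,.06],vel=.25)
A=np.c_[np.array(XY),np.ones(4)]
print(Z,np.linalg.lstsq(A,np.array(Z),rcond=None))
print(robot.observe()['time'])
E
```

```text
(0.088, 0) True [0.6437 0.1173 0.1286] [-0.4385  0.0982  6.1617] 28.48
(-0.05, 0.088) True [0.4904 0.1748 0.1289] [-1.1514 -0.8728  6.0824] 30.45
(-0.088, 0) True [0.4714 0.0806 0.1275] [-1.3904  0.4903  5.7571] 32.21
(0.01, -0.088) True [0.5861 0.0152 0.1283] [2.6385 1.3206 4.1589] 34.08
[np.float64(0.05563629136887489), np.float64(0.05586905228799986), np.float64(0.05448989762479768), np.float64(0.05533955577216497)] (array([0.0057, 0.0049, 0.0554]), array([0.]), np.int32(3), array([2.0001, 0.1483, 0.1058]))
34.4583
```

```bash
python3 - <<'E'
from h import *
import pickle
np.set_printoptions(precision=4,suppress=True)
robot.move_pose([.495,-.246,.24],[180,0,10]); robot.set_gripper(.062); robot.pause(.1)
c=cal("wrist"); im=robot.grab_frame("wrist"); cv2.imwrite("pics/w3.png",im); pickle.dump(c,open("v3.pkl","wb"))
cv2.imwrite("pics/side3.png",robot.grab_frame("side"))
print(robot.observe()['time'],robot.observe()['tool_pos'])
E
```

```text
37.55 [ 0.495 -0.246  0.24 ]
```

View pics/w3.png

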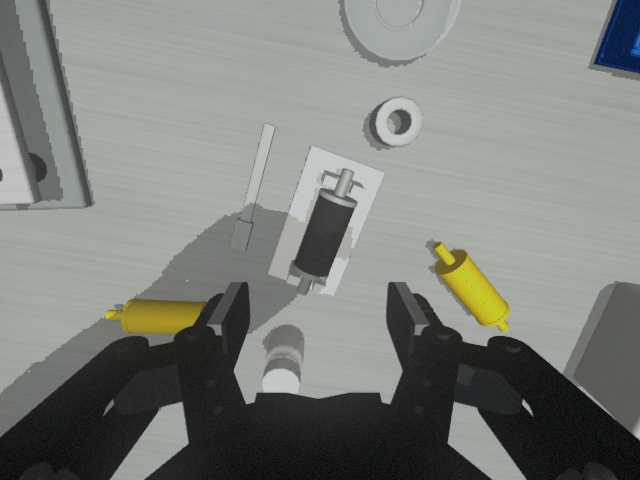

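View pics/side3.png

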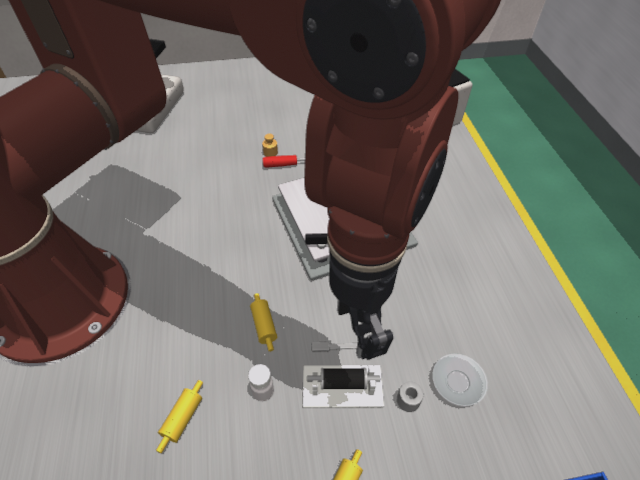

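```bash
python3 - <<'E'
from h import *
import pickle
np.set_printoptions(precision=4,suppress=True)
c=pickle.load(open("v3.pkl","rb")); im=cv2.imread("pics/w3.png")
m=np.zeros((480,640),np.uint8); m[170:290,280:370]=(im[170:290,280:370].max(2)<75)*255
n,l,s,ce=cv2.connectedComponentsWithStats(m); i=1+np.argmax(s[1:,4]); m=(l==i).astype(np.uint8)
r=cv2.minAreaRect(cv2.findContours(m,0,1)[0][0]); print(r)
b=plane(c,r[0],.035); print("body",b)
a,e=plane(c,(347,172),.035),plane(c,(303,291),.035); d=a-e
print(a,e,(a+e)/2,np.degrees(np.arctan2(d[1],d[0])),np.linalg.norm(d[:2]))
bx=cv2.boxPoints(r); 
P=[plane(c,p,.035) for p in bx]
for k in range(4):
    d=P[(k+1)%4]-P[k]; print(np.linalg.norm(d),np.degrees(np.arctan2(d[1],d[0]))%180)
S=cv2.imread("pics/side0.png"); sc=cal("side")
print(plane(sc,(344,378.5),.040), plane(sc,(312,378),.038),plane(sc,(378,378),.038))
cv2.imwrite("pics/z3.png",cv2.resize(im[130:310,260:400],None,fx=3.3,fy=3.3,interpolation=2))
E
```

```text
((322.6614990234375, 237.38526916503906), (37.11482238769531, 76.56477355957031), 20.924501419067383)
body [ 0.4814 -0.2525  0.035 ]
[ 0.5394 -0.2619  0.035 ] [ 0.4286 -0.2441  0.035 ] [ 0.484 -0.253  0.035] -9.142574523471021 0.11229113288936976
0.06790281516165947 169.38574279269505
0.031029705552442673 78.93312193338696
0.06878695145099686 171.1005427827817
0.03310537688517207 77.48428838832481
[ 0.4857 -0.2549  0.04  ] [ 0.4363 -0.2445  0.038 ] [ 0.5392 -0.2627  0.038 ]
```

View pics/z3.png

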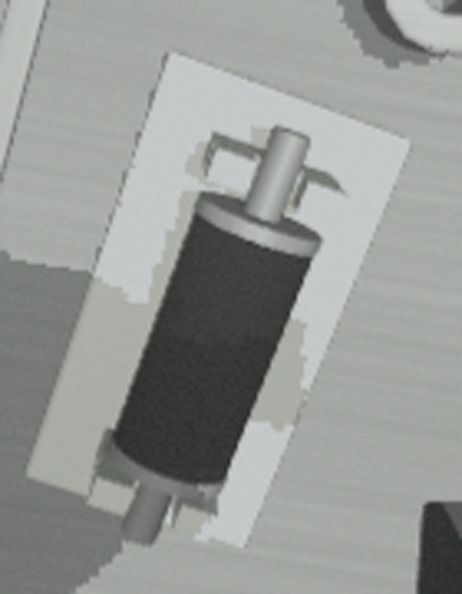

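```bash
python3 - <<'E'
from m1 import *
piv=setpiv([.5567,.0994,.0448],.0475,-.067)
iz=lambda p:((p[0]-190+.5)*2.5-.5,(p[1]-125+.5)*2.5-.5)
for y in(.04,.05,-.04,-.05):
  for h in (.037,.064):
    print(y,h,[np.round(iz(proj(c0,pp(piv,.0475,-.067,[x,y,h]))),1) for x in ((-.006,.006) if h<.05 else(-.013,.013,-.025,.025))])
im=cv2.imread("pics/w1_0.png")
cv2.imwrite("pics/z4.png",cv2.resize(im[200:345,265:350],None,fx=4,fy=4,interpolation=2))
E
```

```text
0.04 0.037 [array([280.8, 251.3]), array([314.2, 251.7])]
0.04 0.064 [array([251.9, 267.6]), array([331.1, 268.7]), array([215.6, 267.1]), array([367.9, 269.3])]
0.05 0.037 [array([280.6, 223.8]), array([314.3, 224.2])]
0.05 0.064 [array([251.4, 237.7]), array([331.3, 238.6]), array([214.8, 237.2]), array([368.4, 239.1])]
-0.04 0.037 [array([282.3, 457.6]), array([313.8, 458.4])]
-0.04 0.064 [array([255.2, 491.1]), array([329.7, 493.1]), array([221.1, 490.3]), array([364.2, 494. ])]
-0.05 0.037 [array([282.5, 481.8]), array([313.8, 482.6])]
-0.05 0.064 [array([255.6, 517.2]), array([329.5, 519.2]), array([221.7, 516.3]), array([363.8, 520.2])]
```

View pics/z4.png

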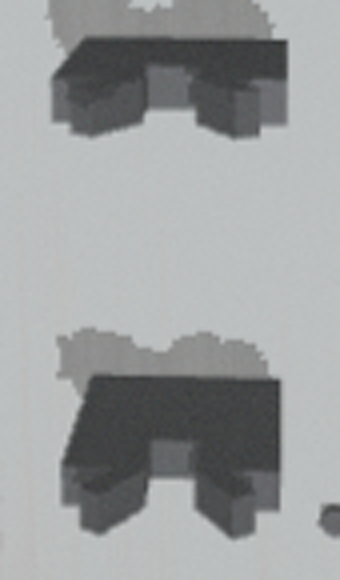

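```bash
python3 - <<'E'
from h import *
np.set_printoptions(precision=4,suppress=True)
robot.move_pose([.483,-.2527,.15],[180,0,-9.5])
hit=robot.line_to([.483,-.2527,.0895],vel=.08,guard=10)
o=robot.observe();print(hit,o['tool_pos'],o['ft_force'],o['time'])
robot.set_gripper(0.0)
o=robot.observe();print(o['gripper_width'],o['ft_force'],o['torque'],o['time'])
robot.line_to([.483,-.2527,.14],vel=.08)
o=robot.observe();print(o['gripper_width'],o['ft_force'],o['torque'],o['time'])
robot.line_to([.483,-.2527,.24],vel=.2)
cv2.imwrite("pics/w5.png",robot.grab_frame("wrist"))
print(robot.observe()['time'],robot.observe()['gripper_width'])
E
```

```text
False [ 0.4832 -0.2529  0.0899] [-0.1796  0.1745 -0.0576] 38.9083
0.030304620405115494 [-0.6959 -1.6539  4.2134] [-0.2365  0.0487 -0.0606] 39.2917
0.030060170586376365 [-0.6444  0.5015 -2.0572] [ 0.0044 -0.0018 -0.0181] 40.075
40.775 0.03035630952471327
```

View pics/w5.png

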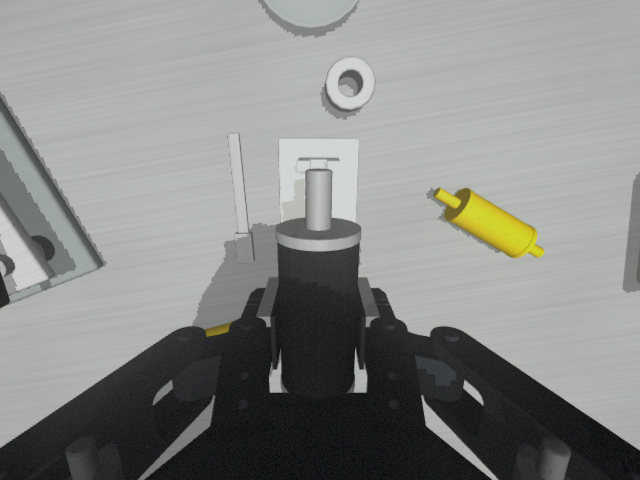

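```bash
python3 - <<'E'
from h import *
np.set_printoptions(precision=4,suppress=True)
piv=setpiv([.5567,.0994,.0448],.0475,-.067)
s=pp(piv,.0057,.0049,[0,0,0]); s[2]=.0554
rot=toolrot(.0057,.0049,102); n=Rp(.0057,.0049)[:,2]
t=lambda h:s+n*(h+.0549)
print(s,rot)
robot.move_pose(t(.115),rot)
o=robot.observe();print(o['time'],o['tool_pos'],o['ft_force'])
cv2.imwrite("pics/side6.png",robot.grab_frame("side"));cv2.imwrite("pics/w6.png",robot.grab_frame("wrist"));cv2.imwrite("pics/scene6.png",robot.grab_frame("scene"))
S=cv2.imread("pics/scene6.png")[200:360,280:470];D=cv2.imread("pics/side6.png")[110:270,270:460]
cv2.imwrite("pics/z6.png",np.hstack([cv2.resize(x,None,fx=2.1,fy=2.1,interpolation=2) for x in(S,D)]))
E
```

```text
[0.5569 0.0989 0.0554] [179.6734  -0.2807 102.0016]
42.125 [0.5561 0.0972 0.2249] [-0.2447 -0.9232 -3.8167]
```

View pics/z6.png

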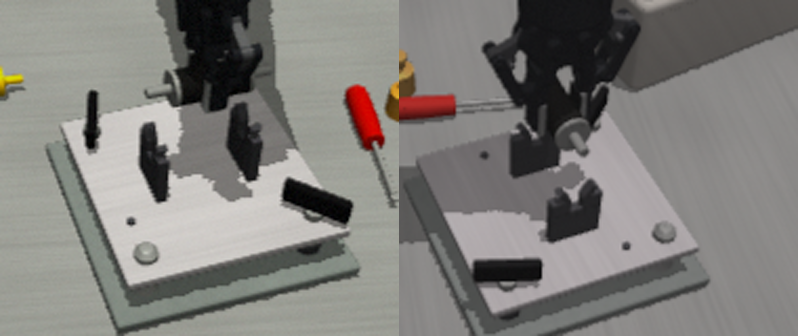

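View pics/w6.png

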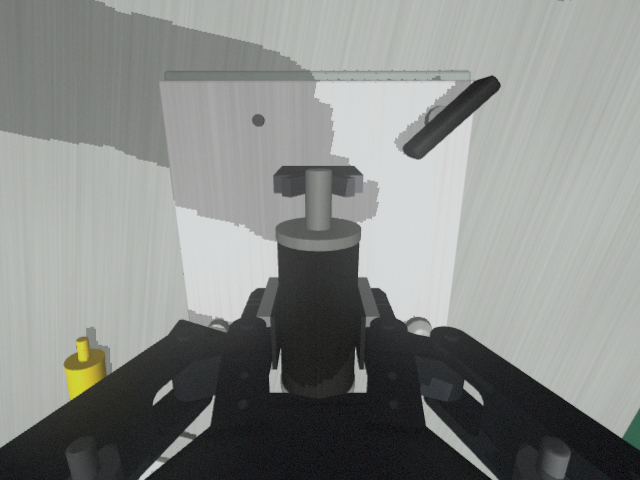

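```bash
python3 - <<'E'
from h import *
np.set_printoptions(precision=4,suppress=True)
piv=setpiv([.5567,.0994,.0448],.0475,-.067)
s=pp(piv,.0057,.0049,[0,0,0]); s[2]=.0554
n=Rp(.0057,.0049)[:,2]
t=lambda h:s+n*(h+.0549)
for h,v in((.070,.08),(.048,.04),(.041,.02)):
    hit=robot.line_to(t(h),vel=v,guard=10)
    o=robot.observe();print(h,hit,o['tool_pos'],'axle above plate',(o['tool_pos']-s)@n-.0549,o['ft_force'],o['torque'],round(o['time'],2))
    if hit: break
cv2.imwrite("pics/w7.png",robot.grab_frame("wrist"))
D=robot.grab_frame("side")[110:270,270:460];S=robot.grab_frame("scene")[200:360,280:470]
cv2.imwrite("pics/z7.png",np.hstack([cv2.resize(x,None,fx=2.1,fy=2.1,interpolation=2) for x in(S,D)]))
E
```

```text
0.07 False [0.5564 0.0982 0.1804] axle above plate 0.07013680740107195 [ 1.1435 -0.1557 -3.0576] [-0.0291 -0.023  -0.0089] 42.99
0.048 False [0.5564 0.0983 0.1583] axle above plate 0.04800719100877459 [-0.1081  0.2677 -3.0074] [-0.0222  0.0794 -0.05  ] 43.69
0.041 True [0.5568 0.0983 0.1525] axle above plate 0.04222576609767486 [-0.5752  0.1036  6.0869] [0.0057 0.2825 0.0217] 44.06
```

View pics/z7.png

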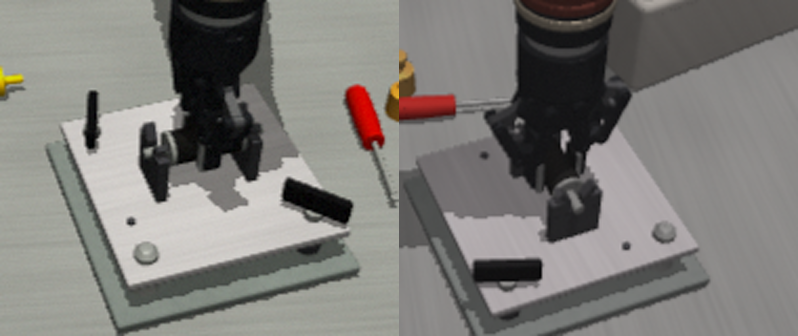

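View pics/w7.png

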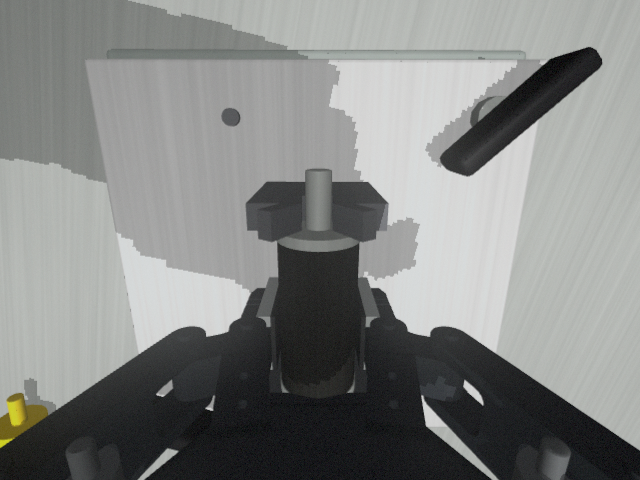

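Contact came at 42.2 mm above the plate, which is the seated height, and the axle lies in the slots. I'll release and back off.

```bash
python3 - <<'E'
from h import *
import pickle
np.set_printoptions(precision=4,suppress=True)
robot.set_gripper(.055)
o=robot.observe();p=o['tool_pos'];print(o['gripper_width'],o['ft_force'],o['time'])
robot.line_to(p+[0,0,.07],vel=.1)
robot.line_to(p+[0,0.04,.14],vel=.2)
robot.pause(.2)
c=cal("wrist");im=robot.grab_frame("wrist");cv2.imwrite("pics/w8.png",im);pickle.dump(c,open("v8.pkl","wb"))
D=robot.grab_frame("side")[110:270,270:460];S=robot.grab_frame("scene")[200:360,280:470]
cv2.imwrite("pics/z8.png",np.hstack([cv2.resize(x,None,fx=2.1,fy=2.1,interpolation=2) for x in(S,D)]))
print(robot.observe()['time'],robot.observe()['ft_force'])
E
```

```text
0.05511304954055901 [ 1.2871 -0.2815 -0.4953] 44.5667
46.3167 [-1.2705  0.4056 -0.4692]
```

View pics/z8.png

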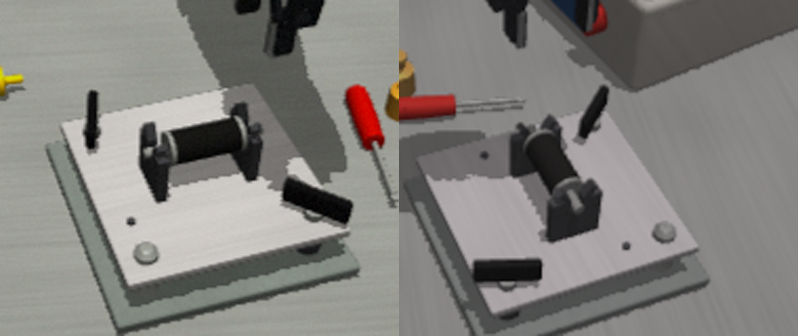

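View pics/w8.png

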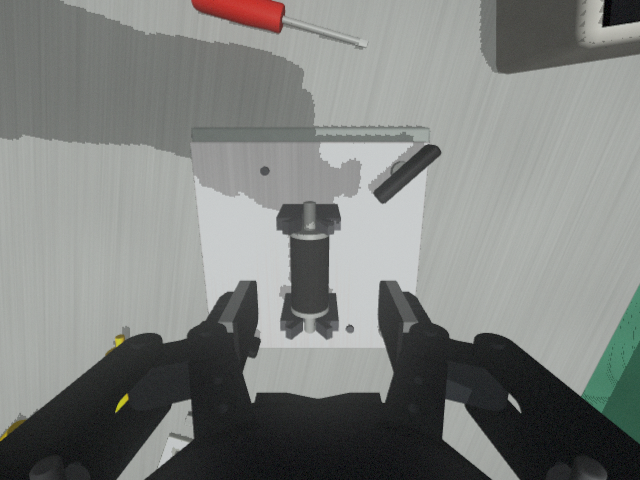

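```bash
python3 - <<'E'
from h import *
import pickle
np.set_printoptions(precision=4,suppress=True)
c=pickle.load(open("v8.pkl","rb"))
piv=setpiv([.5567,.0994,.0448],.0475,-.067);s=pp(piv,.0057,.0049,[0,0,0]); s[2]=.0554
R=Rp(.0057,.0049)
for nm,p in(("rimtop",(309.5,235)),("rimbot",(309.5,315)),("axle top end",(309.5,203)),("axle bottom end",(309,331))): print(nm,R.T@(plane(c,p,.0974)-s))
E
```

```text
rimtop [0.0004 0.0322 0.0418]
rimbot [-0.0001 -0.0409  0.0422]
axle top end [0.0006 0.0586 0.0417]
axle bottom end [-0.0006 -0.0569  0.0423]
```

```bash
python3 - <<'E'
from h import *
print(robot.job_done(), robot.observe()['time'])
E
```

```text
the job is handed in; nothing more can be done
the job is handed in; nothing more can be done
```

I levelled the plate, seated the roller in both slots and released it, then handed the job in at about 46 s; no verdict was reported.

- **Levelling:** The camera images put the near right knob's corner about 0.048 rad low and the far left one's about 0.067 rad low. I turned the first about 171° and the second about 241°, both counter-clockwise. Touching the plate at four points afterwards showed 0.0057 and 0.0049 rad of tilt left, about 0.0075 rad in total against a limit of 0.016. I did not touch it again after loading the roller; I relied on the screws locking themselves.
- **Roller:** I gripped it across its body, lifted it from the rest and lowered it into the slots. Contact came at 42.2 mm above the plate (seated height is 42 mm), with the force changing by only about 10 N.
- **Last checks:** After release, the wrist picture put the axle ends at +58.6 and -56.9 mm from the plate's middle. That is 0.8 mm off centre along the axle, under 1 mm across the slots and about 0.01 rad off line. The gripper was clear of everything, and the arm touched none of the bystanders.
- **Disagreements:**
  - The two fixed cameras disagreed with the wrist camera by several millimetres at the plate's far left corner, which a knob hid in the side view, so I dropped that side-view reading.
  - The slots looked about 1.5 mm off my estimate in one early picture, but the picture just before lowering showed the axle centred on them.

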